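Wind down the notepad press with its removable crank

ROBOT

A 6-joint arm with a two-finger parallel gripper is mounted at the origin on a cart in front of the work surface, level with it; the furniture and walls round the work are solid. World frame = base frame: x ahead of the robot, y to its left, z up, the work surface at z = 0. Lengths are in m, angles in rad, forces in N, time in s.
With the tool pointing down it reaches from about 0.425 to 0.95 m from the base axis. Payload 3.5 kg.
Tool frame: the origin (TCP) lies at the very end of the fingers, on their centre line; the grasp point (between the pads) lies ctrl.tcp_to_grasp behind it (ctrl.tcp_to_grasp is the distance from the TCP to the grasp point, in m); z points along the fingers, y is the line along which they close (so a half turn about z gives the same grasp; the last joint's range is limited). The gripper opens to 85 mm and grips with 20 to 120 N. Pads are 22 mm wide; open, the fingers measure 114 mm over their backs; the gripper's body (76 mm by 85 mm) begins 54 mm behind the grasp point. The pads swing forward as they close: fully open they stand 13 mm farther back than shut.
Start: joints at [-1.356, 0.286, 1.577, -0, 1.279, -0.15], TCP at [0.241, -0.631, 0.231] pointing down, gripper open.
Joint ranges: [-2.77, 2.77], [-0.9, 2.22], [0.21, 2.48], [-1.53, 4.67], [0.24, 2.81], [-2.84, 2.84]. Speed limits (rad/s): [2.79, 2.79, 3.14, 3.14, 3.14, 3.14].

INTERFACE

Orientations are given as a unit quaternion [x, y, z, w].
In Python, from plant import ctrl gives the robot as it stands.
- The arm moves only by the shell command python3 -m inch 'ROWS' [FORCE]. ROWS is JSON, a list of rows, each an object with "slide": the shift along the tool's x, y, z in cm, a list of three; "turn": the turn about the tool's z in rad; "grip": the finger opening in cm, from 0 to 8.54. A call has 1 to 20 rows; each row is the pose to reach, as a shift and turn from the pose commanded when the call began, along the tool's axes at that moment; what a row does not reach only later rows make up. A row lasts 1/10 s, in which the tool goes at most 50 mm and 8.59 degrees, less where a joint would pass 70% of its speed; a pose out of reach is approached as far as the arm can. A call with a gripper value outside its range is refused whole. The fingers move at their own pace and stop on an object; FORCE is the grip in N (left out, the last holds). Time passes only in rows, so rows that repeat a pose let the fingers close. It gives the time, the measured TCP pose, the force, the opening and the grip force at its end, in the units of the state.
- ctrl.get_state(): the state, without advancing time (a new reading comes with each control period).
- ctrl.read_camera(name): name is "side" or "top"; returns (picture, depth): 480x640x3 uint8, red, green, blue; 480x640 float32, m along the optical axis (not along the pixel's ray), 0 where there is no reading.
- ctrl.camera_info(name): a dict with "K" (3x3 intrinsics, pixels), "D" ([k1, k2, p1, p2, k3] as OpenCV has them; the pictures are not rectified), "camera_from_world" (4x4, takes a point from world to camera coordinates). Camera axes: x right, y down, z forward; pixel columns grow to the right and rows downward; lengths in m; the calibration is good to about 2 mm. A picture is of the moment at which its call begins. camera_info takes no time and is no camera call.
- ctrl.sign_off(): hands the job in; it is judged then, once.
The state is a dict: "time": time; "qpos": joint angles; "dq": joint speeds; "joint_efforts": joint torques, N m; "eef_pos": TCP position; "tcp_rot": TCP orientation; "contact_force": force on the tool from outside, world axes, zero at the start; "wrist_torque": the same for the moment, N m; "opening": opening from 0.0 (shut) to 1.0 (fully open); "finger_force": force on a finger pad.
Only numpy, scipy, OpenCV 4.12 (cv2) and the standard library are available. Lean on these libraries where they do the work, as an engineer would, in place of code of your own. Each camera call takes 0.05 s, during which the arm holds its last target. There are 200 camera calls.

TASK

Take the crank from the tray, fit it fully down over the square end of the press spindle and wind it clockwise (seen from above) until the platen is hard down on the pad of paper and the crank will go no further. Then lift the crank off and lay it back in the tray, flat and with its handle up as you found it. Leave the other things on the desk where they are.

Things in the scene. Friction and masses are not known exactly. Their poses are not given: they have to be found in the camera images.
- press: Notepad press, fixed: grey base 150 x 200 x 16 mm (x, y, z) with a 110 x 120 mm pad of paper on it, steel columns at y = -78 and +78 mm, grey crosshead 42 x 190 mm with its top 122 mm above the desk and the upright spindle in its middle. The aluminium platen below it sinks 5 mm per rad of spindle turn. Origin: centre of the underside, on the spindle axis; z up.
- shaft_foot (a point): Foot of the square end of the spindle, on its axis, at the top of its round collar (38 mm across), 128 mm above the desk. x and y are square to the flats and turn with the spindle, z up. The steel square end is 22 mm wide and 40 mm high; its uppermost 6 mm taper to 16 mm.
- spindle (a joint): Turn of the spindle in rad, growing clockwise seen from above, which lowers the platen. 0 is fully raised, 3.2 is the hard stop with the platen down on the pad. It stays where it is left; friction about 0.15 N m.
- crank: Loose crank, about 0.2 kg. Hub: dark steel block 40 x 40 x 36 mm high with a 24.5 mm square through-hole, flats in line with its sides; fits the spindle in any of 4 positions and rests on its collar. A flat arm 20 wide, 10 thick, flush with the underside, runs along +x to 100 mm from the hole's axis. Hub sides -y and +y are free to grasp. Origin: hole's axis at the underside; z up.
- crank_handle (a point): A point on the axis of the crank's black upright handle, 85 mm from the hole's axis along the crank's x and 35 mm above the hub's underside. The handle is a 22 mm thick post that does not spin on the arm, with its top 58 mm above the hub's underside; it can be pushed from any side.
- tray: Shallow open white tray fixed to the desk, outside 200 x 150 x 20 mm (x, y, z), walls and floor 4 mm thick. Origin: centre of the underside; x along its length, z up. The crank lies in it at the start, its arm roughly along the tray's +x.
- tape_roll: Bystander: loose roll of brown tape lying flat, 92 x 90 x 48 mm, to the right of the work. Origin: centre of its underside.
- glue_bottle: Bystander: small loose white glue bottle with a dark nozzle, 35 mm across, 112 mm high, behind the work. Origin: centre of its underside.
- label_roll: Bystander: loose roll of white labels, 72 mm across, 40 mm high, between press and tray near the front edge. Origin: centre of its underside.

How it is judged:
By the outcome, as a careful person would: the job done as asked, in the order asked, and still so for the second after the job is handed in, with the robot touching nothing.
It also fails if it takes over 72 s, if anything falls off the work surface, if the arm or the gripper's body presses on something with over 40 N, if the wrist force passes 120 N, or if a joint passes its speed limit or range.

## Working session

There is one attempt and no reset: what is moved stays moved. The work goes in short steps, Python scripts to look and compute and a shell command to move; the robot and the scene stay as the last step left them, time stands still between calls to the robot, and variables do not carry over. Pictures are saved under pics/ and viewed, at most 10 in all, crops included, and the job is handed in when it is done.

```bash
mkdir -p pics; ls; python3 - <<'E'
from plant import ctrl
import cv2,numpy as np
for n in("side","top"):
    p,d=ctrl.read_camera(n); cv2.imwrite(f"pics/{n}0.png",p[:,:,::-1]); np.save(f"{n}0.npy",d)
    i=ctrl.camera_info(n); print(n,np.array(i["K"]).round(1).tolist(),np.round(i["D"],3).tolist(),np.round(i["camera_from_world"],3).tolist())
s=ctrl.get_state();print(s,ctrl.tcp_to_grasp)
E
```

```text
pics
side [[572.2, 0.0, 320.3], [0.0, 572.2, 243.9], [0.0, 0.0, 1.0]] [-0.104, 0.0, 0.0, 0.0, 0.0] [[0.798, 0.603, 0.013, -0.397], [0.53, -0.689, -0.494, -0.3], [-0.289, 0.401, -0.869, 1.385], [0.0, 0.0, 0.0, 1.0]]
top [[463.4, 0.0, 320.6], [0.0, 463.4, 243.2], [0.0, 0.0, 1.0]] [0.028, 0.0, 0.0, 0.0, 0.0] [[-0.075, -0.997, 0.002, -0.071], [-0.976, 0.073, -0.204, 0.569], [0.203, -0.017, -0.979, 1.077], [0.0, 0.0, 0.0, 1.0]]
{'time': 0.1, 'qpos': array([-1.35600207e+00,  2.87162679e-01,  1.57804745e+00, -1.72763255e-05,
        1.27863026e+00, -1.49962654e-01]), 'dq': array([-0.0008483 , -0.00136679, -0.00288115, -0.0008399 ,  0.00142186,
       -0.00226272]), 'joint_efforts': array([ 1.27502684e-03, -4.07296729e+01, -2.93697810e+01, -1.21603571e-04,
        3.41408908e-03, -2.71470697e-06]), 'eef_pos': array([ 0.24070346, -0.62997205,  0.23001932]), 'tcp_rot': array([ 9.83414023e-01,  1.81371433e-01, -4.46896569e-05, -1.12300974e-03]), 'contact_force': array([-0.50142656,  0.30971171, -0.44960135]), 'wrist_torque': array([-0.01968679, -0.05780115,  0.01209352]), 'finger_force': 0.0, 'opening': 0.9981297815163127} 0.0187
```

View pics/side0.png

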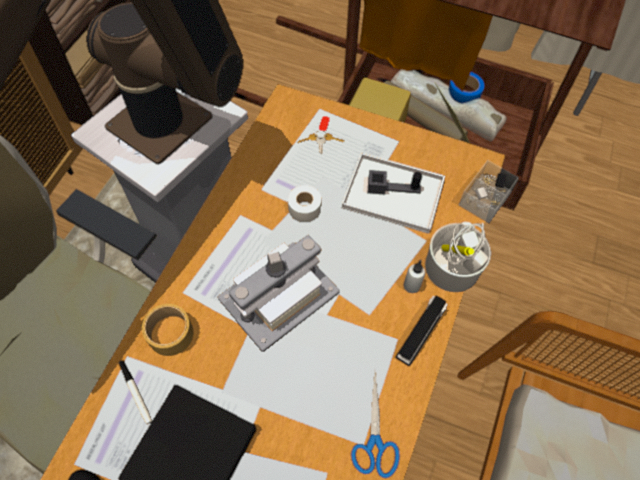

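View pics/top0.png

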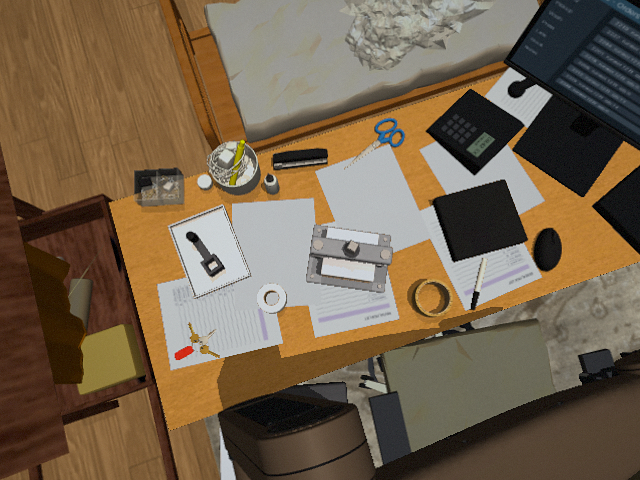

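The side view shows the crank hub at about (377,181), its handle at (415,180) and the spindle at (276,262). In the top view these are at (211,265), (192,238) and (352,247). The tape, label roll and glue stand clear. Next I'll enlarge them.

```bash
cat > h.py <<'E'
import cv2,numpy as np
from plant import ctrl
def cam(n):
    i=ctrl.camera_info(n); return np.array(i["K"]),np.array(i["D"]),np.array(i["camera_from_world"])
def ray(n,uv):
    K,D,T=cam(n); p=cv2.undistortPoints(np.array([[uv]],float),K,D)[0,0]
    R=T[:3,:3]; return -R.T@T[:3,3], R.T@np.array([p[0],p[1],1])
def tri(a,b):  # side px, top px -> point, gap
    o1,d1=ray("side",a);o2,d2=ray("top",b)
    s=np.linalg.lstsq(np.c_[d1,-d2],o2-o1,rcond=None)[0]
    p,q=o1+s[0]*d1,o2+s[1]*d2; return (p+q)/2,np.linalg.norm(p-q)
def atz(n,uv,z):
    o,d=ray(n,uv); return o+d*(z-o[2])/d[2]
def proj(n,X):
    K,D,T=cam(n); return cv2.projectPoints(np.atleast_2d(X).astype(float),cv2.Rodrigues(T[:3,:3])[0],T[:3,3],K,D)[0][:,0]
def crop(img,x,y,w,h,f): return cv2.resize(img[y:y+h,x:x+w],None,fx=f,fy=f,interpolation=cv2.INTER_CUBIC)
E
python3 - <<'E'
from h import *
s=cv2.imread("pics/side0.png");t=cv2.imread("pics/top0.png")
o=np.vstack([np.hstack([crop(s,350,140,100,75,4),crop(t,160,205,100,75,4)]),np.hstack([crop(s,225,225,100,75,4),crop(t,300,215,100,75,4)])])
cv2.imwrite("pics/c0.png",o)
E
```

```text
(no output)
```

View pics/c0.png

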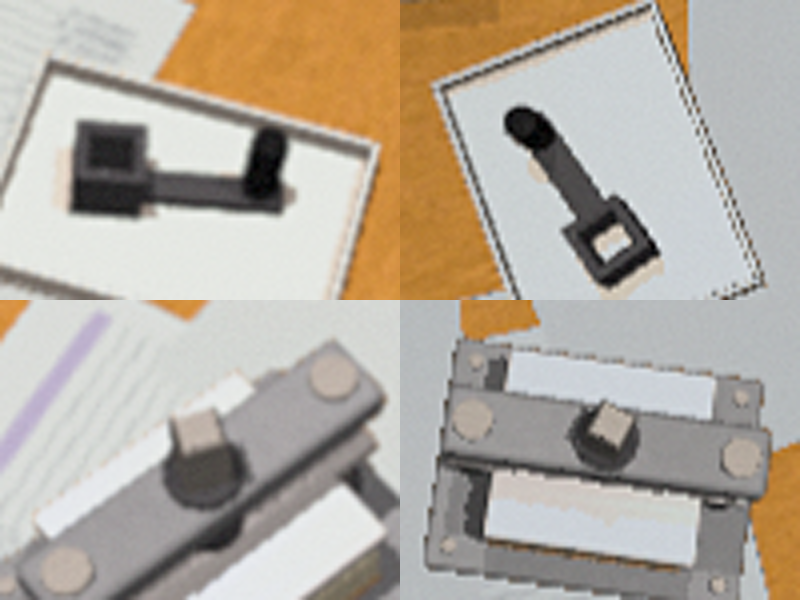

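```bash
python3 - <<'E'
from h import *
S=lambda x,y,ox,oy:(x/4+ox-.375,y/4+oy-.375)
hs,ht=S(111,148,350,140),S(210,240,160,205)
ks,kt=S(270,138,350,140),S(120,118,160,205)
cs,ct=S(203,173,225,225),S(205,135,300,215)
for n,a,b in(("hub",hs,ht),("handle",ks,kt),("collar",cs,ct),("boltA",S(335,76,225,225),S(342,157,300,215)),("boltB",S(68,272,225,225),S(73,120,300,215))):
    p,g=tri(a,b);print(n,p.round(4),round(g,4))
print("handle@.062",atz("side",ks,.062),atz("top",kt,.062))
print("hub@.040",atz("side",hs,.04),atz("top",ht,.04))
# spindle top: candidate corners top view
q=[S(212,103,300,215),S(236,120,300,215),S(215,147,300,215),S(190,132,300,215)]
w=np.array([atz("top",u,.166) for u in q]);print(w.round(4))
e=np.diff(np.vstack([w,w[:1]]),axis=0);print(np.linalg.norm(e,axis=1).round(4),np.degrees(np.arctan2(e[:,1],e[:,0])).round(1))
# tray corners (top view rim z=.02)
for u in [(253,2),(40,87),(365,283)]: print("tray",atz("top",S(u[0] if 0 else u[0],u[1],160,205),.02).round(4))
s=ctrl.get_state();from scipy.spatial.transform import Rotation as R
print(R.from_quat(s["tcp_rot"]).as_matrix().round(3))
E
```

```text
hub [0.5329 0.1584 0.0409] 0.0042
handle [0.6066 0.2039 0.0641] 0.0007
collar [ 0.5303 -0.181   0.1241] 0.0015
boltA [ 0.5402 -0.1982  0.24  ] 0.1267
boltB [ 0.5223 -0.1727  0.0673] 0.1497
handle@.062 [0.60580601 0.20509094 0.062     ] [0.60731902 0.2047398  0.062     ]
hub@.040 [0.53369404 0.16095048 0.04      ] [0.53158968 0.15700275 0.04      ]
[[ 0.5405 -0.1824  0.166 ]
 [ 0.5299 -0.1948  0.166 ]
 [ 0.5156 -0.1819  0.166 ]
 [ 0.525  -0.1689  0.166 ]]
[0.0163 0.0193 0.0161 0.0205] [-130.5  137.8   54.1  -41.4]
tray [0.6881 0.1297 0.02  ]
tray [0.6418 0.2662 0.02  ]
tray [0.5007 0.066  0.02  ]
[[ 0.934  0.357 -0.   ]
 [ 0.357 -0.934  0.002]
 [ 0.    -0.002 -1.   ]]
```

```bash
cat >> h.py <<'E'
def box(x,y,yaw,a,z,off=0):
    c,s=np.cos(yaw),np.sin(yaw);q=np.array([[1,1],[-1,1],[-1,-1],[1,-1]])*a/2
    return np.c_[x+off*c+c*q[:,0]-s*q[:,1],y+off*s+s*q[:,0]+c*q[:,1],np.full(4,z)]
def disc(x,y,r,z):
    t=np.linspace(0,2*np.pi,24,endpoint=False);return np.c_[x+r*np.cos(t),y+r*np.sin(t),np.full(24,z)]
def crankpolys(x,y,yaw,z):
    hx,hy=x+.085*np.cos(yaw),y+.085*np.sin(yaw)
    return [box(x,y,yaw,.04,z+.036),box(x,y,yaw,.0245,z+.036),box(x,y,yaw,.04,z),disc(hx,hy,.011,z+.058)]
def spinpolys(x,y,yaw):
    return [box(x,y,yaw,.016,.168),box(x,y,yaw,.022,.162),box(x,y,yaw,.022,.128),disc(x,y,.019,.128)]
def overlay(img,n,polys,x,y,w,h,f=4):
    o=crop(img,x,y,w,h,f)
    for i,P in enumerate(polys):
        u=((proj(n,P)+.5-[x,y])*f-.5)
        cv2.polylines(o,[np.round(u).astype(int)],True,[(0,255,0),(0,0,255),(255,128,0),(255,0,255)][i%4],1)
    return o
E
cat > ov.py <<'E'
E
python3 - <<'E'
from h import *
s=cv2.imread("pics/side0.png");t=cv2.imread("pics/top0.png")
C=crankpolys(.5335,.1595,np.radians(31.7),.004);P=spinpolys(.5305,-.181,np.radians(49))
o=np.vstack([np.hstack([overlay(s,"side",C,350,140,100,75),overlay(t,"top",C,160,205,100,75)]),np.hstack([overlay(s,"side",P,250,240,50,37,8)[:,:400],overlay(t,"top",P,327,230,50,37,8)])])
cv2.imwrite("pics/o0.png",o)
E
```

```text
(no output)
```

View pics/o0.png

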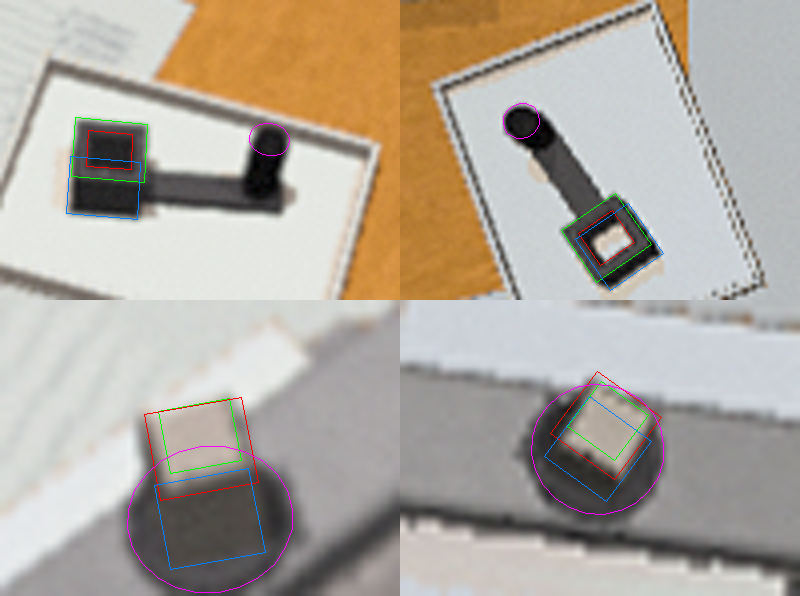

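The crank overlay is within about 1 mm (hub at crop (608,240) in the top tile). The spindle really sits about 3° more clockwise, and its collar is about 1 mm to the left. I'll use crank (0.5335, 0.1595, 31.7°) and spindle (0.530, -0.180, 46°), and move above the crank now.

```bash
python3 -m inch '[{"slide":[55.5,-63.3,0],"turn":-0.188,"grip":8.5},{"slide":[55.5,-63.3,0],"turn":-0.188,"grip":8.5},{"slide":[55.5,-63.3,0],"turn":-0.188,"grip":8.5},{"slide":[55.5,-63.3,0],"turn":-0.188,"grip":8.5},{"slide":[55.5,-63.3,0],"turn":-0.188,"grip":8.5},{"slide":[55.5,-63.3,0],"turn":-0.188,"grip":8.5},{"slide":[55.5,-63.3,0],"turn":-0.188,"grip":8.5},{"slide":[55.5,-63.3,0],"turn":-0.188,"grip":8.5},{"slide":[55.5,-63.3,0],"turn":-0.188,"grip":8.5},{"slide":[55.5,-63.3,0],"turn":-0.188,"grip":8.5},{"slide":[55.5,-63.3,0],"turn":-0.188,"grip":8.5},{"slide":[55.5,-63.3,0],"turn":-0.188,"grip":8.5},{"slide":[55.5,-63.3,0],"turn":-0.188,"grip":8.5},{"slide":[55.5,-63.3,0],"turn":-0.188,"grip":8.5},{"slide":[55.5,-63.3,0],"turn":-0.188,"grip":8.5},{"slide":[55.5,-63.3,0],"turn":-0.188,"grip":8.5},{"slide":[55.5,-63.3,0],"turn":-0.188,"grip":8.5},{"slide":[55.5,-63.3,0],"turn":-0.188,"grip":8.5},{"slide":[55.5,-63.3,0],"turn":-0.188,"grip":8.5},{"slide":[55.5,-63.3,0],"turn":-0.188,"grip":8.5}]' 80
cat > st.py <<'E'
from h import *
from scipy.spatial.transform import Rotation as R
import sys
s=ctrl.get_state();M=R.from_quat(s["tcp_rot"]).as_matrix()
print("t",round(s["time"],2),"p",s["eef_pos"].round(4),"yaw",np.degrees(np.arctan2(M[1,0],M[0,0])).round(2),"q6",s["qpos"][5].round(3),"z",M[:,2].round(3),"F",s["contact_force"].round(1),"T",s["wrist_torque"].round(2),"op",round(s["opening"]*8.5,2),"ff",round(s["finger_force"],1))
if len(sys.argv)>3:
    x,y,z,yaw=map(float,sys.argv[1:5]);print("slide cm",(M.T@(np.array([x,y,z])-s["eef_pos"])*100).round(2),"turn",round((np.arctan2(M[1,0],M[0,0])-np.radians(yaw)),3))
E
python3 st.py .5335 .1595 .15 31.7
```

```text
time: 2.1
eef_pos: [0.533, 0.1581, 0.2308]
tcp_rot: [0.962, 0.273, -0.001, 0.0]
contact_force: [-0.4, 0.4, -0.4]
opening: 0.996
finger_force: 0.0
t 2.1 p [0.533  0.1581 0.2308] yaw 31.64 q6 1.125 z [-0.001 -0.    -1.   ] F [-0.4  0.4 -0.4] T [-0.   -0.   -0.03] op 8.47 ff 0.0
slide cm [ 0.13 -0.1   8.08] turn -0.001
```

```bash
python3 -m inch '[{"slide":[0.1,-0.1,5],"turn":0,"grip":8.5},{"slide":[0.1,-0.1,10],"turn":0,"grip":8.5},{"slide":[0.1,-0.1,15],"turn":0,"grip":8.5},{"slide":[0.1,-0.1,17.5],"turn":0,"grip":8.5},{"slide":[0.1,-0.1,17.5],"turn":0,"grip":8.5},{"slide":[0.1,-0.1,17.5],"turn":0,"grip":8.5}]'
python3 st.py .5335 .1595 .008 31.7; python3 - <<'E'
from h import *
P=[ctrl.read_camera(n)[0][:,:,::-1].copy() for n in("side","top")]
np.savez("g.npz",*P)
C=crankpolys(.5335,.1595,np.radians(31.7),.004)
cv2.imwrite("pics/g1.png",np.hstack([overlay(P[0],"side",C,340,110,100,120),overlay(P[1],"top",C,160,190,100,120)]))
E
```

```text
time: 2.7
eef_pos: [0.5342, 0.1591, 0.057]
tcp_rot: [0.962, 0.272, 0.0, 0.0]
contact_force: [-0.0, 0.8, 0.1]
opening: 0.992
finger_force: 0.0
t 2.7 p [0.5342 0.1591 0.057 ] yaw 31.57 q6 1.127 z [ 0. -0. -1.] F [-0.   0.8  0.1] T [-0.03 -0.05  0.  ] op 8.43 ff 0.0
slide cm [-0.04 -0.07  4.9 ] turn -0.002
```

View pics/g1.png

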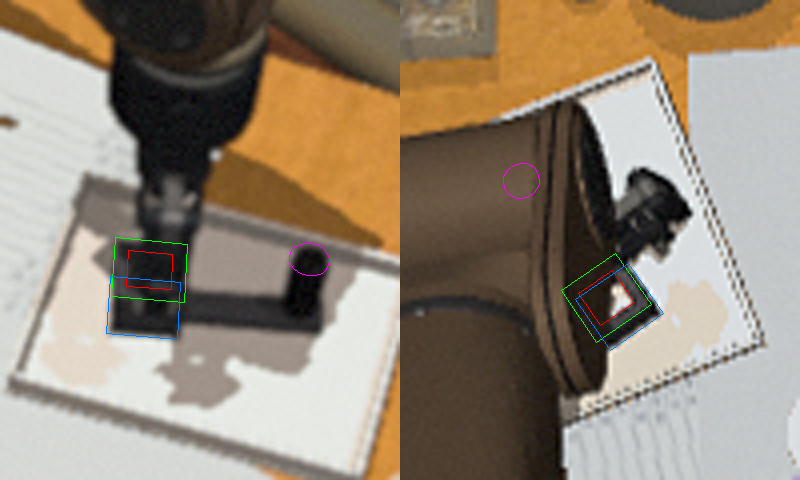

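The side view shows the near finger in front of the hub at crop (150,230), and the hub still under its model outline at (148,270). The alignment is good, so I'll descend and grip.

```bash
python3 -m inch '[{"slide":[0,-0.05,2.5],"turn":0,"grip":8.5},{"slide":[0,-0.05,4],"turn":0,"grip":8.5},{"slide":[0,-0.05,4.8],"turn":0,"grip":8.5},{"slide":[0,-0.05,4.8],"turn":0,"grip":8.5},{"slide":[0,-0.05,4.8],"turn":0,"grip":3},{"slide":[0,-0.05,4.8],"turn":0,"grip":3},{"slide":[0,-0.05,4.8],"turn":0,"grip":3},{"slide":[0,-0.05,4.8],"turn":0,"grip":3},{"slide":[0,-0.05,4.8],"turn":0,"grip":3},{"slide":[0,-0.05,4.8],"turn":0,"grip":3},{"slide":[0,-0.05,4.8],"turn":0,"grip":3},{"slide":[0,-0.05,4.8],"turn":0,"grip":3},{"slide":[0,-0.05,4.8],"turn":0,"grip":3},{"slide":[0,-0.05,4.8],"turn":0,"grip":3}]' 80
python3 st.py .5335 .1595 .2 31.7
```

```text
time: 4.2
eef_pos: [0.5346, 0.1608, 0.0095]
tcp_rot: [0.962, 0.273, 0.001, 0.0]
contact_force: [0.3, 0.1, 5.4]
opening: 0.453
finger_force: 81.5
t 4.2 p [0.5346 0.1608 0.0095] yaw 31.68 q6 1.128 z [ 0.002  0.    -1.   ] F [0.3 0.1 5.4] T [0.06 0.09 0.  ] op 3.85 ff 81.5
slide cm [ -0.12   0.07 -19.05] turn -0.0
```

```bash
python3 -m inch '[{"slide":[0,0,-5],"turn":0,"grip":3},{"slide":[0,0,-10],"turn":0,"grip":3},{"slide":[0,0,-15],"turn":0,"grip":3},{"slide":[0,0,-20],"turn":0,"grip":3},{"slide":[-9,14.4,-20],"turn":-0.6,"grip":3},{"slide":[-9,14.4,-20],"turn":-0.6,"grip":3},{"slide":[-9,14.4,-20],"turn":-0.6,"grip":3},{"slide":[-9,14.4,-20],"turn":-0.6,"grip":3},{"slide":[-18.3,28.8,-20],"turn":-1.82,"grip":3},{"slide":[-18.3,28.8,-20],"turn":-1.82,"grip":3},{"slide":[-18.3,28.8,-20],"turn":-1.82,"grip":3},{"slide":[-18.3,28.8,-20],"turn":-1.82,"grip":3},{"slide":[-18.3,28.8,-20],"turn":-1.82,"grip":3},{"slide":[-18.3,28.8,-20],"turn":-1.82,"grip":3},{"slide":[-18.3,28.8,-20],"turn":-1.82,"grip":3},{"slide":[-18.3,28.8,-20],"turn":-1.82,"grip":3},{"slide":[-18.3,28.8,-20],"turn":-1.82,"grip":3},{"slide":[-18.3,28.8,-20],"turn":-1.82,"grip":3},{"slide":[-18.3,28.8,-20],"turn":-1.82,"grip":3}]'
python3 st.py .530 -.180 .185 136; python3 - <<'E'
from h import *
s=ctrl.get_state();z=s["eef_pos"][2]-.0055
from scipy.spatial.transform import Rotation as R
M=R.from_quat(s["tcp_rot"]).as_matrix();yaw=np.arctan2(M[1,0],M[0,0]);x,y=s["eef_pos"][:2]-.0016*M[:2,0]
P=[ctrl.read_camera(n)[0][:,:,::-1].copy() for n in("side","top")]
C=crankpolys(x,y,yaw,z)
cv2.imwrite("pics/p1.png",np.hstack([overlay(P[0],"side",C,215,175,100,120),overlay(P[1],"top",C,300,180,100,120)]))
E
```

```text
time: 6.1
eef_pos: [0.5285, -0.1803, 0.2073]
tcp_rot: [0.376, 0.927, 0.0, -0.001]
contact_force: [0.5, 0.5, -2.1]
opening: 0.457
finger_force: 81.0
t 6.1 p [ 0.5285 -0.1803  0.2073] yaw 135.82 q6 -1.31 z [-0.002  0.001 -1.   ] F [ 0.5  0.5 -2.1] T [ 0.01 -0.   -0.02] op 3.89 ff 81.0
slide cm [-0.09  0.13  2.23] turn -0.003
```

View pics/p1.png

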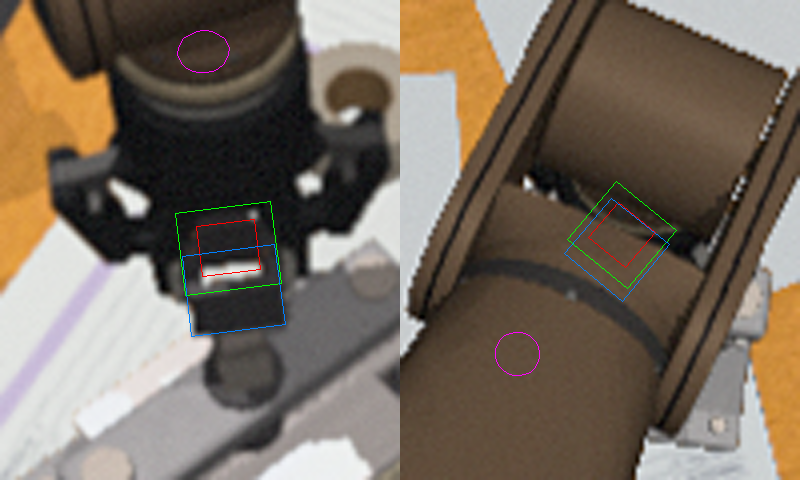

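Side view: the hub, with its underside front edge at crop (190–285, 330), is directly above the collar at (243,375), and the tool yaw matches. I'll lower it gently over the taper.

```bash
python3 -m inch '[{"slide":[0.05,0.13,2.0],"turn":0,"grip":3},{"slide":[0.05,0.13,3.0],"turn":0,"grip":3},{"slide":[0.05,0.13,3.5],"turn":0,"grip":3},{"slide":[0.05,0.13,4.0],"turn":0,"grip":3},{"slide":[0.05,0.13,4.0],"turn":0,"grip":3}]'
python3 st.py .529 -.179 .1335 136;
```

```text
time: 6.7
eef_pos: [0.529, -0.1798, 0.1684]
tcp_rot: [0.375, 0.927, -0.001, -0.001]
contact_force: [-2.6, -2.0, -1.6]
opening: 0.456
finger_force: 81.5
t 6.7 p [ 0.529  -0.1798  0.1684] yaw 135.97 q6 -1.31 z [-0.002 -0.001 -1.   ] F [-2.6 -2.  -1.6] T [-0.3   0.54  0.  ] op 3.88 ff 81.5
slide cm [0.05 0.06 3.49] turn -0.001
```

```bash
python3 -m inch '[{"slide":[0,-0.08,0.5],"turn":0,"grip":3},{"slide":[0,-0.08,1.0],"turn":0,"grip":3},{"slide":[0,-0.08,1.0],"turn":0,"grip":3}]'
python3 st.py .529 -.179 .1335 136;
```

```text
time: 7.0
eef_pos: [0.5294, -0.1803, 0.1669]
tcp_rot: [0.375, 0.927, -0.001, -0.001]
contact_force: [-15.5, 5.6, 30.5]
opening: 0.456
finger_force: 85.2
t 7.0 p [ 0.5294 -0.1803  0.1669] yaw 136.01 q6 -1.311 z [-0.002 -0.    -1.   ] F [-15.5   5.6  30.5] T [1.17 2.95 0.05] op 3.88 ff 85.2
slide cm [0.12 0.07 3.34] turn 0.0
```

```bash
python3 -m inch '[{"slide":[0,0,-0.9],"turn":0,"grip":3},{"slide":[0.15,-0.04,-0.9],"turn":0,"grip":3},{"slide":[0.15,-0.04,-0.4],"turn":0,"grip":3},{"slide":[0.15,-0.04,0],"turn":0,"grip":3},{"slide":[0.15,-0.04,0],"turn":0,"grip":3}]'
python3 st.py .529 -.179 .1335 136;
```

```text
time: 7.5
eef_pos: [0.5276, -0.18, 0.1588]
tcp_rot: [0.375, 0.927, -0.001, 0.0]
contact_force: [-2.6, -1.5, 5.6]
opening: 0.454
finger_force: 82.8
t 7.5 p [ 0.5276 -0.18    0.1588] yaw 136.01 q6 -1.312 z [-0.    -0.002 -1.   ] F [-2.6 -1.5  5.6] T [-0.26  0.56  0.12] op 3.86 ff 82.8
slide cm [-0.03  0.17  2.53] turn 0.0
```

It's in, with the underside at about 0.153. I'll shift slightly with the side force and go on down.

```bash
python3 -m inch '[{"slide":[0.02,-0.04,0.5],"turn":0,"grip":3},{"slide":[0.02,-0.04,1.0],"turn":0,"grip":3},{"slide":[0.02,-0.04,1.5],"turn":0,"grip":3},{"slide":[0.02,-0.04,1.5],"turn":0,"grip":3}]'
python3 st.py .529 -.179 .1335 136;
```

```text
time: 7.9
eef_pos: [0.5275, -0.18, 0.1439]
tcp_rot: [0.375, 0.927, -0.001, 0.001]
contact_force: [-1.8, -0.9, 5.4]
opening: 0.452
finger_force: 83.2
t 7.9 p [ 0.5275 -0.18    0.1439] yaw 135.99 q6 -1.312 z [ 0.    -0.002 -1.   ] F [-1.8 -0.9  5.4] T [-0.19  0.43  0.1 ] op 3.84 ff 83.2
slide cm [-0.03  0.18  1.04] turn -0.0
```

```bash
python3 -m inch '[{"slide":[0,-0.02,0.5],"turn":0,"grip":3},{"slide":[0,-0.02,0.9],"turn":0,"grip":3},{"slide":[0,-0.02,1.1],"turn":0,"grip":3},{"slide":[0,-0.02,1.1],"turn":0,"grip":3}]'
python3 st.py .529 -.179 .1335 136;
```

```text
time: 8.3
eef_pos: [0.5276, -0.1801, 0.1334]
tcp_rot: [0.375, 0.927, -0.0, 0.001]
contact_force: [-3.6, 0.0, 7.0]
opening: 0.455
finger_force: 83.1
t 8.3 p [ 0.5276 -0.1801  0.1334] yaw 135.99 q6 -1.313 z [ 0.001 -0.001 -1.   ] F [-3.6  0.   7. ] T [-0.04  0.52  0.13] op 3.87 ff 83.1
slide cm [-0.03  0.18 -0.01] turn -0.0
```

```bash
python3 -m inch '[{"slide":[0,0,0.1],"turn":0,"grip":3},{"slide":[0,0,0.15],"turn":0,"grip":3},{"slide":[0,0,0.15],"turn":0,"grip":3}]'
python3 st.py .529 -.179 .1335 136;
```

```text
time: 8.6
eef_pos: [0.5276, -0.1801, 0.1333]
tcp_rot: [0.375, 0.927, -0.001, 0.0]
contact_force: [-6.9, 1.4, 13.5]
opening: 0.452
finger_force: 83.9
t 8.6 p [ 0.5276 -0.1801  0.1333] yaw 136.0 q6 -1.313 z [ 0.    -0.001 -1.   ] F [-6.9  1.4 13.5] T [0.26 0.97 0.11] op 3.84 ff 83.9
slide cm [-0.03  0.18 -0.02] turn -0.0
```

Seated on the collar, since z stays at 0.1333 under load. I'll ease off and start winding in stages.

```bash
python3 -m inch '[{"slide":[0.02,-0.02,-0.15],"turn":0,"grip":3},{"slide":[0.02,0.0,-0.12],"turn":0.1,"grip":3},{"slide":[0.02,0.01,-0.12],"turn":0.2,"grip":3},{"slide":[0.01,0.03,-0.12],"turn":0.3,"grip":3},{"slide":[0,0.04,-0.12],"turn":0.4,"grip":3},{"slide":[0,0.06,-0.12],"turn":0.5,"grip":3},{"slide":[-0.01,0.07,-0.12],"turn":0.6,"grip":3},{"slide":[-0.01,0.07,-0.12],"turn":0.6,"grip":3}]'
python3 st.py .529 -.179 .1335 136;
```

```text
time: 9.4
eef_pos: [0.5281, -0.1797, 0.1334]
tcp_rot: [0.633, 0.774, -0.0, 0.001]
contact_force: [-4.5, -0.9, 8.8]
opening: 0.455
finger_force: 83.2
t 9.4 p [ 0.5281 -0.1797  0.1334] yaw 101.47 q6 -0.709 z [ 0.001 -0.001 -1.   ] F [-4.5 -0.9  8.8] T [-0.13  0.64 -0.09] op 3.87 ff 83.2
slide cm [ 0.05  0.1  -0.01] turn -0.603
```

```bash
python3 -m inch '[{"slide":[0,-0.01,-0.02],"turn":0.1,"grip":3},{"slide":[0,0,-0.02],"turn":0.2,"grip":3},{"slide":[-0.01,0.02,-0.02],"turn":0.3,"grip":3},{"slide":[-0.01,0.03,-0.02],"turn":0.4,"grip":3},{"slide":[-0.02,0.04,-0.02],"turn":0.5,"grip":3},{"slide":[-0.03,0.05,-0.02],"turn":0.6,"grip":3},{"slide":[-0.04,0.06,-0.02],"turn":0.7,"grip":3},{"slide":[-0.05,0.07,-0.02],"turn":0.8,"grip":3},{"slide":[-0.05,0.07,-0.02],"turn":0.8,"grip":3}]'
python3 st.py .529 -.179 .1335 136;
```

```text
time: 10.3
eef_pos: [0.529, -0.1799, 0.1334]
tcp_rot: [0.884, 0.467, 0.0, 0.001]
contact_force: [-3.1, 0.1, 8.5]
opening: 0.453
finger_force: 83.1
t 10.3 p [ 0.529  -0.1799  0.1334] yaw 55.63 q6 0.091 z [ 0.001 -0.001 -1.   ] F [-3.1  0.1  8.5] T [ 0.03  0.56 -0.02] op 3.85 ff 83.1
slide cm [ 0.08 -0.05 -0.01] turn -1.403
```

```bash
python3 -m inch '[{"slide":[0,0,0],"turn":0.1,"grip":3},{"slide":[-0.01,0.01,0],"turn":0.2,"grip":3},{"slide":[-0.01,0.02,0],"turn":0.3,"grip":3},{"slide":[-0.02,0.03,0],"turn":0.4,"grip":3},{"slide":[-0.03,0.04,0],"turn":0.5,"grip":3},{"slide":[-0.04,0.05,0],"turn":0.6,"grip":3},{"slide":[-0.05,0.07,0],"turn":0.7,"grip":3},{"slide":[-0.06,0.09,0],"turn":0.8,"grip":3},{"slide":[-0.07,0.1,0],"turn":0.9,"grip":3},{"slide":[-0.07,0.1,0],"turn":0.9,"grip":3}]'
python3 st.py .529 -.179 .1335 136;
```

```text
time: 11.3
eef_pos: [0.5294, -0.1808, 0.1334]
tcp_rot: [0.999, 0.035, 0.0, 0.0]
contact_force: [-3.3, 1.4, 6.9]
opening: 0.459
finger_force: 83.1
t 11.3 p [ 0.5294 -0.1808  0.1334] yaw 4.06 q6 0.989 z [ 0.001 -0.    -1.   ] F [-3.3  1.4  6.9] T [ 0.14  0.52 -0.03] op 3.9 ff 83.1
slide cm [-0.03 -0.18 -0.01] turn -2.303
```

```bash
python3 -m inch '[{"slide":[-0.02,0,0],"turn":0.1,"grip":3},{"slide":[-0.02,0.01,0],"turn":0.2,"grip":3},{"slide":[-0.03,0.02,0],"turn":0.3,"grip":3},{"slide":[-0.03,0.03,0],"turn":0.4,"grip":3},{"slide":[-0.04,0.04,0],"turn":0.5,"grip":3},{"slide":[-0.05,0.05,0],"turn":0.6,"grip":3},{"slide":[-0.06,0.07,0],"turn":0.7,"grip":3},{"slide":[-0.06,0.07,0],"turn":0.7,"grip":3}]'
python3 st.py .529 -.179 .1335 136;
```

```text
time: 12.1
eef_pos: [0.5305, -0.1821, 0.1335]
tcp_rot: [0.954, -0.299, 0.003, 0.003]
contact_force: [4.7, -0.7, 3.9]
opening: 0.454
finger_force: 139.5
t 12.1 p [ 0.5305 -0.1821  0.1335] yaw -34.82 q6 1.671 z [ 0.004 -0.007 -1.   ] F [ 4.7 -0.7  3.9] T [ 0.07 -0.86  4.57] op 3.86 ff 139.5
slide cm [-0.3  -0.17  0.  ] turn -2.981
```

The wrist torque jumped to 4.6 N m, which suggests the stop. I'll relax the twist and look.

```bash
python3 -m inch '[{"slide":[0,0,0],"turn":-0.03,"grip":3},{"slide":[0,0,0],"turn":-0.03,"grip":3}]'
python3 st.py .529 -.179 .1335 136; python3 - <<'E'
from h import *
P=[ctrl.read_camera(n)[0][:,:,::-1].copy() for n in("side","top")]
s=cv2.imread("pics/side0.png")
cv2.imwrite("pics/w1.png",np.hstack([crop(s,210,220,135,140,3)[:, :400],crop(P[0],210,220,135,140,3)[:,:400]]))
E
```

```text
time: 12.3
eef_pos: [0.5305, -0.1821, 0.1335]
tcp_rot: [0.957, -0.29, 0.003, 0.001]
contact_force: [5.4, 0.5, 4.0]
opening: 0.457
finger_force: 133.0
t 12.3 p [ 0.5305 -0.1821  0.1335] yaw -33.69 q6 1.648 z [ 0.005 -0.004 -1.   ] F [5.4 0.5 4. ] T [-0.07 -0.97  3.58] op 3.89 ff 133.0
slide cm [-0.29 -0.17  0.  ] turn -2.962
```

View pics/w1.png

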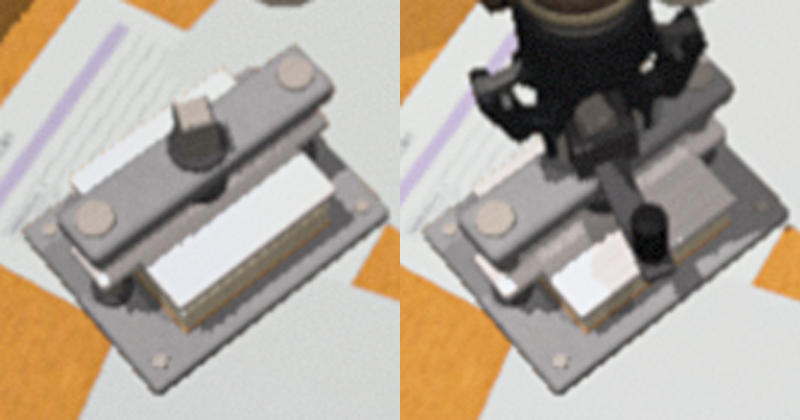

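The platen is now down near the pad (crop right, (520,270)). Before, there was a clear gap under it. I'll press once more to confirm the stop.

```bash
python3 -m inch '[{"slide":[0,0,0],"turn":0.03,"grip":3},{"slide":[0,0,0],"turn":0.06,"grip":3},{"slide":[0,0,0],"turn":0.06,"grip":3},{"slide":[0,0,0],"turn":0.06,"grip":3}]' 120
python3 st.py .529 -.179 .1335 136
```

```text
time: 12.8
eef_pos: [0.5305, -0.1822, 0.1336]
tcp_rot: [0.949, -0.314, 0.003, 0.002]
contact_force: [6.9, -0.1, 4.0]
opening: 0.458
finger_force: 143.9
t 12.8 p [ 0.5305 -0.1822  0.1336] yaw -36.65 q6 1.702 z [ 0.004 -0.006 -1.   ] F [ 6.9 -0.1  4. ] T [ 0.12 -1.11  5.15] op 3.89 ff 143.9
slide cm [-0.3  -0.17  0.  ] turn -3.013
```

```bash
python3 -m inch '[{"slide":[0,0,0],"turn":-0.05,"grip":3},{"slide":[0,0,0],"turn":-0.1,"grip":3},{"slide":[0,0,0],"turn":-0.1,"grip":3}]' 80
python3 st.py .529 -.179 .1335 136
```

```text
time: 13.1
eef_pos: [0.5305, -0.182, 0.1335]
tcp_rot: [0.961, -0.277, 0.003, -0.0]
contact_force: [5.9, -0.2, 4.5]
opening: 0.455
finger_force: 117.9
t 13.1 p [ 0.5305 -0.182   0.1335] yaw -32.15 q6 1.618 z [ 0.007 -0.001 -1.   ] F [ 5.9 -0.2  4.5] T [-0.26 -0.78  1.07] op 3.87 ff 117.9
slide cm [-0.29 -0.17  0.  ] turn -2.935
```

```bash
python3 -m inch '[{"slide":[0.04,-0.03,0],"turn":-0.03,"grip":3},{"slide":[0.04,-0.03,0],"turn":-0.04,"grip":3},{"slide":[0.04,-0.03,-1],"turn":-0.04,"grip":3},{"slide":[0.04,-0.03,-1],"turn":-0.04,"grip":3}]' 80
python3 st.py .529 -.179 .1335 136
```

```text
time: 13.5
eef_pos: [0.5302, -0.1817, 0.1338]
tcp_rot: [0.966, -0.259, 0.004, -0.001]
contact_force: [24.3, -10.0, -34.5]
opening: 0.461
finger_force: 104.6
t 13.5 p [ 0.5302 -0.1817  0.1338] yaw -29.99 q6 1.579 z [ 0.009 -0.001 -1.   ] F [ 24.3 -10.  -34.5] T [-1.63 -3.84  0.9 ] op 3.92 ff 104.6
slide cm [-0.24 -0.18  0.03] turn -2.897
```

Lifting binds, because the grip still twists the hub on the square. I'll lower, let go and grip again without preload.

```bash
python3 -m inch '[{"slide":[0,0,0.95],"turn":0,"grip":3},{"slide":[0,0,0.95],"turn":0,"grip":6},{"slide":[0,0,0.95],"turn":0,"grip":6},{"slide":[0,0,0.95],"turn":0,"grip":6},{"slide":[0,0,0.95],"turn":0,"grip":6}]' 60
python3 st.py .529 -.179 .1335 136
python3 - <<'E'
from h import *
P=ctrl.read_camera("side")[0][:,:,::-1].copy()
s=ctrl.get_state();x,y=.5295,-.181
C=crankpolys(x,y,np.radians(-36),.128)
cv2.imwrite("pics/r1.png",overlay(P,"side",C,225,215,100,75,8))
E
```

```text
time: 14.0
eef_pos: [0.528, -0.1809, 0.1318]
tcp_rot: [0.966, -0.257, -0.001, -0.001]
contact_force: [0.5, -0.6, -0.4]
opening: 0.705
finger_force: 0.0
t 14.0 p [ 0.528  -0.1809  0.1318] yaw -29.79 q6 1.578 z [-0.002  0.002 -1.   ] F [ 0.5 -0.6 -0.4] T [-0.    0.01  0.  ] op 6.0 ff 0.0
slide cm [-0.01 -0.21 -0.17] turn -2.894
```

View pics/r1.png

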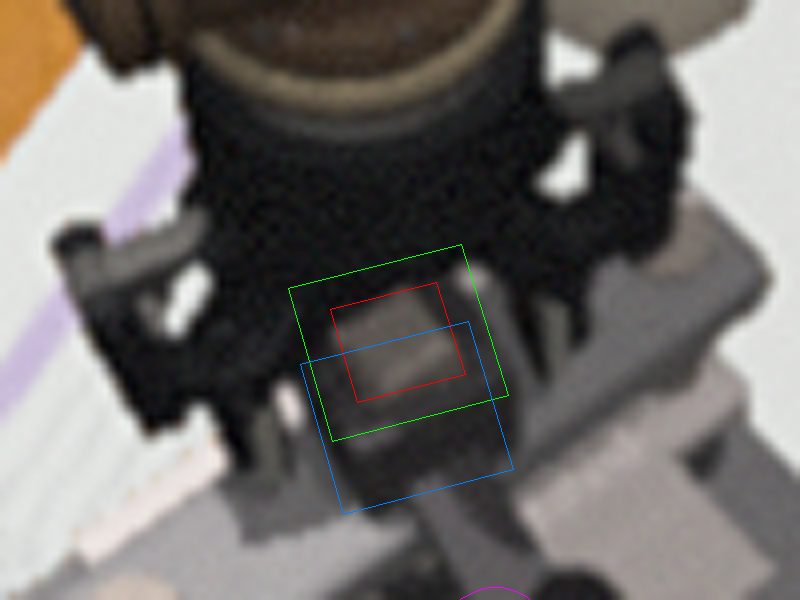

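```bash
python3 - <<'E'
from h import *
K,D,T=cam("side")
d0=np.load("side0.npy");d1=ctrl.read_camera("side")[1]
def wz(d,u,v):
    p=cv2.undistortPoints(np.array([[[u,v]]],float),K,D)[0,0];z=d[v,u]
    return (T[:3,:3].T@(np.array([p[0]*z,p[1]*z,z])-T[:3,3]))
for a,b in(((240,295),(254,316)),((305,255),(318,275)),((297,258),(312,282))):
    for n,d in(("before",d0),("after",d1)):
        L=[wz(d,int(round(u)),int(round(v))) for u,v in zip(np.linspace(a[0],b[0],22),np.linspace(a[1],b[1],22))]
        print(a,n,[int(round(p[2]*1000)) for p in L])
print(wz(d0,290,285)) # pad
E
```

```text
(240, 295) before [126, 125, 130, 126, 122, 125, 124, 123, 122, 118, 111, 107, 75, 75, 72, 69, 70, 63, 21, 21, 24, 18]
(240, 295) after [128, 127, 127, 126, 123, 120, 122, 123, 122, 116, 111, 107, 65, 56, 61, 57, 58, 56, 61, 54, 24, 19]
(305, 255) before [124, 126, 121, 119, 118, 111, 74, 70, 75, 74, 74, 69, 66, 24, 22, 27, 21, 13, 20, 19, 16, 14]
(305, 255) after [123, 122, 122, 120, 113, 110, 68, 66, 62, 58, 62, 57, 58, 59, 52, 25, 24, 17, 15, 14, 16, 20]
(297, 258) before [125, 123, 124, 124, 119, 116, 114, 71, 71, 72, 75, 74, 74, 73, 75, 72, 73, 72, 74, 72, 71, 74]
(297, 258) after [124, 125, 125, 123, 120, 115, 113, 59, 60, 57, 60, 57, 63, 61, 60, 61, 58, 58, 58, 59, 60, 59]
[ 0.55594784 -0.17402664  0.07184356]
```

```bash
python3 - <<'E'
from h import *
for n in("side",):
    K,D,T=cam(n);d=ctrl.read_camera(n)[1]
    vv,uu=np.mgrid[0:480,0:640];p=cv2.undistortPoints(np.stack([uu,vv],-1).reshape(-1,1,2).astype(float),K,D)[:,0]
    z=d.ravel();X=(np.c_[p*z[:,None],z]-T[:3,3])@T[:3,:3]
    r=np.hypot(X[:,0]-.5295,X[:,1]+.181)
    m=(z>0)&(X[:,2]>.15)&(X[:,2]<.192)&(r>.06)&(r<.11)&(X[:,0]>.55)
    Q=X[m];print(m.sum(),Q.mean(0).round(4)); t=Q[Q[:,2]>.182];print(len(t),t.mean(0).round(4),np.degrees(np.arctan2(t[:,1].mean()+.181,t[:,0].mean()-.5295)))
    for nn,dd in(("b",np.load("side0.npy")),("a",d)):
        z=dd.ravel();X=(np.c_[p*z[:,None],z]-T[:3,3])@T[:3,:3]
        m=(np.abs(X[:,0]-.565)<.012)&(np.abs(X[:,1]+.15)<.05)&(X[:,2]>.04)&(X[:,2]<.1);print(nn,m.sum(),np.median(X[m,2]),X[m,2].mean())
E
```

```text
215 [ 0.6106 -0.2179  0.1773]
118 [ 0.6086 -0.2155  0.1862] -23.539084608076813
b 518 0.07287069345804659 0.07277808781028541
a 335 0.058774915863827396 0.05888322854232879
```

The hub is free now at a yaw of about -24°, in line with the spindle. The platen has dropped 14.0 mm and stopped hard, so the spindle evidently began part-turned. I'll regrip at that yaw.

```bash
python3 st.py .530 -.1814 .1335 -24; python3 -m inch '[{"slide":[0.2,-0.05,-0.15],"turn":-0.1,"grip":6},{"slide":[0.2,-0.05,-0.15],"turn":-0.1,"grip":6},{"slide":[0.2,-0.05,-0.15],"turn":-0.1,"grip":3},{"slide":[0.2,-0.05,-0.15],"turn":-0.1,"grip":3},{"slide":[0.2,-0.05,-0.15],"turn":-0.1,"grip":3},{"slide":[0.2,-0.05,-0.15],"turn":-0.1,"grip":3},{"slide":[0.2,-0.05,-0.15],"turn":-0.1,"grip":3}]' 60
python3 st.py .530 -.1814 .1335 -24
```

```text
t 14.15 p [ 0.5285 -0.181   0.1325] yaw -29.7 q6 1.577 z [-0.     0.001 -1.   ] F [ 0.4  0.2 -0.1] T [ 0.01 -0.02  0.02] op 5.94 ff 0.0
slide cm [ 0.14 -0.04 -0.1 ] turn -0.099
time: 14.85
eef_pos: [0.5307, -0.1818, 0.1345]
tcp_rot: [0.978, -0.207, -0.0, 0.0]
contact_force: [-2.2, -0.6, 2.5]
opening: 0.457
finger_force: 61.8
t 14.85 p [ 0.5307 -0.1818  0.1345] yaw -23.92 q6 1.478 z [-0. -0. -1.] F [-2.2 -0.6  2.5] T [-0.03  0.38  0.03] op 3.88 ff 61.8
slide cm [-0.08 -0.01  0.1 ] turn 0.001
```

```bash
python3 -m inch '[{"slide":[0,0,0],"turn":0.1,"grip":3},{"slide":[0,0,0],"turn":0.18,"grip":3},{"slide":[0,0,0],"turn":0.18,"grip":3}]'
python3 st.py; python3 -m inch '[{"slide":[0,0,0],"turn":-0.1,"grip":3},{"slide":[0,0,0],"turn":-0.16,"grip":3},{"slide":[0,0,0],"turn":-0.16,"grip":3}]'; python3 st.py
```

```text
time: 15.15
eef_pos: [0.5315, -0.1826, 0.1346]
tcp_rot: [0.958, -0.286, 0.001, 0.003]
contact_force: [0.8, -2.7, 0.5]
opening: 0.456
finger_force: 104.2
t 15.15 p [ 0.5315 -0.1826  0.1346] yaw -33.24 q6 1.645 z [ 0.001 -0.006 -1.   ] F [ 0.8 -2.7  0.5] T [-0.24 -0.37  4.  ] op 3.88 ff 104.2
time: 15.45
eef_pos: [0.5315, -0.1821, 0.1346]
tcp_rot: [0.976, -0.219, 0.001, -0.001]
contact_force: [1.5, -1.1, 0.6]
opening: 0.46
finger_force: 78.5
t 15.45 p [ 0.5315 -0.1821  0.1346] yaw -25.34 q6 1.501 z [ 0.002  0.    -1.   ] F [ 1.5 -1.1  0.6] T [-0.3  -0.22 -0.01] op 3.91 ff 78.5
```

Stop confirmed at 4 N m, and the torque is now relaxed. Next is the lift.

```bash
python3 -m inch '[{"slide":[0,0,-0.3],"turn":-0.01,"grip":3},{"slide":[0,0,-0.6],"turn":-0.02,"grip":3},{"slide":[0,0,-0.6],"turn":-0.02,"grip":3}]'; python3 st.py
```

```text
time: 15.75
eef_pos: [0.5313, -0.1817, 0.1398]
tcp_rot: [0.978, -0.209, 0.001, -0.001]
contact_force: [3.8, -1.8, -3.2]
opening: 0.46
finger_force: 78.0
t 15.75 p [ 0.5313 -0.1817  0.1398] yaw -24.08 q6 1.479 z [ 0.002  0.001 -1.   ] F [ 3.8 -1.8 -3.2] T [-0.28 -0.7   0.06] op 3.91 ff 78.0
```

```bash
python3 -m inch '[{"slide":[0.03,0,-0.5],"turn":0,"grip":3},{"slide":[0.03,0,-1.0],"turn":0,"grip":3},{"slide":[0.03,0,-1.5],"turn":0,"grip":3},{"slide":[0.03,0,-2],"turn":0,"grip":3},{"slide":[0.03,0,-2.7],"turn":0,"grip":3},{"slide":[0.03,0,-4.5],"turn":0,"grip":3},{"slide":[0.03,0,-7],"turn":0,"grip":3},{"slide":[0.03,0,-7],"turn":0,"grip":3}]'; python3 st.py .535 .160 .21 31.7
```

```text
time: 16.55
eef_pos: [0.5322, -0.1822, 0.2134]
tcp_rot: [0.978, -0.208, 0.002, 0.0]
contact_force: [0.6, 0.0, -0.9]
opening: 0.455
finger_force: 78.1
t 16.55 p [ 0.5322 -0.1822  0.2134] yaw -24.0 q6 1.479 z [ 0.004 -0.001 -1.   ] F [ 0.6  0.  -0.9] T [0.01 0.07 0.04] op 3.86 ff 78.1
slide cm [-13.66 -31.38   0.3 ] turn -0.972
```

```bash
python3 -m inch '[{"slide":[-13.7,-31.4,0],"turn":-0.972,"grip":3},{"slide":[-13.7,-31.4,0],"turn":-0.972,"grip":3},{"slide":[-13.7,-31.4,0],"turn":-0.972,"grip":3},{"slide":[-13.7,-31.4,0],"turn":-0.972,"grip":3},{"slide":[-13.7,-31.4,0],"turn":-0.972,"grip":3},{"slide":[-13.7,-31.4,0],"turn":-0.972,"grip":3},{"slide":[-13.7,-31.4,0],"turn":-0.972,"grip":3},{"slide":[-13.7,-31.4,0],"turn":-0.972,"grip":3},{"slide":[-13.7,-31.4,0],"turn":-0.972,"grip":3},{"slide":[-13.7,-31.4,4],"turn":-0.972,"grip":3},{"slide":[-13.7,-31.4,8],"turn":-0.972,"grip":3},{"slide":[-13.7,-31.4,12],"turn":-0.972,"grip":3},{"slide":[-13.7,-31.4,16],"turn":-0.972,"grip":3},{"slide":[-13.7,-31.4,18],"turn":-0.972,"grip":3},{"slide":[-13.7,-31.4,18],"turn":-0.972,"grip":3}]'; python3 st.py .535 .160 .0105 31.7
```

```text
time: 18.05
eef_pos: [0.529, 0.1587, 0.0255]
tcp_rot: [0.962, 0.272, -0.005, -0.001]
contact_force: [0.0, -1.1, -1.3]
opening: 0.459
finger_force: 78.0
t 18.05 p [0.529  0.1587 0.0255] yaw 31.61 q6 1.127 z [-0.011 -0.001 -1.   ] F [ 0.  -1.1 -1.3] T [-0.05  0.07  0.  ] op 3.9 ff 78.0
slide cm [0.59 0.21 1.49] turn -0.002
```

```bash
python3 -m inch '[{"slide":[0.3,0,0.5],"turn":0,"grip":3},{"slide":[0.3,0,1.0],"turn":0,"grip":3},{"slide":[0.3,0,1.3],"turn":0,"grip":3},{"slide":[0.3,0,1.3],"turn":0,"grip":3}]'; python3 st.py .535 .160 .0105 31.7
```

```text
time: 18.45
eef_pos: [0.536, 0.1623, 0.0178]
tcp_rot: [0.962, 0.274, 0.0, 0.0]
contact_force: [-0.0, -0.7, -2.2]
opening: 0.457
finger_force: 78.0
t 18.45 p [0.536  0.1623 0.0178] yaw 31.78 q6 1.129 z [ 0.001  0.    -1.   ] F [-0.  -0.7 -2.2] T [-0.    0.01  0.02] op 3.88 ff 78.0
slide cm [-0.21  0.14  0.73] turn 0.001
```

```bash
python3 -m inch '[{"slide":[-0.1,0,0.3],"turn":0,"grip":3},{"slide":[-0.1,0,0.5],"turn":0,"grip":3},{"slide":[-0.1,0,0.65],"turn":0,"grip":3},{"slide":[-0.1,0,0.65],"turn":0,"grip":3}]'; python3 st.py .535 .160 .0105 31.7
```

```text
time: 18.85
eef_pos: [0.5347, 0.1618, 0.0109]
tcp_rot: [0.962, 0.274, -0.0, -0.0]
contact_force: [-1.2, -0.2, 0.0]
opening: 0.464
finger_force: 78.4
t 18.85 p [0.5347 0.1618 0.0109] yaw 31.8 q6 1.128 z [-0. -0. -1.] F [-1.2 -0.2  0. ] T [0.01 0.07 0.05] op 3.95 ff 78.4
slide cm [-0.07  0.17  0.04] turn 0.002
```

```bash
python3 -m inch '[{"slide":[0,0,0.07],"turn":0,"grip":3},{"slide":[0,0,0.07],"turn":0,"grip":3}]'; python3 -m inch '[{"slide":[0,0,0],"turn":0,"grip":7.5},{"slide":[0,0,0],"turn":0,"grip":7.5},{"slide":[0,0,0],"turn":0,"grip":7.5},{"slide":[0,0,0],"turn":0,"grip":7.5},{"slide":[0,0,-1],"turn":0,"grip":7.5},{"slide":[0,0,-3],"turn":0,"grip":7.5},{"slide":[0,0,-7],"turn":0,"grip":7.5},{"slide":[0,0,-12],"turn":0,"grip":7.5},{"slide":[0,0,-17],"turn":0,"grip":7.5},{"slide":[0,0,-20],"turn":0,"grip":7.5},{"slide":[0,-20,-20],"turn":0,"grip":7.5},{"slide":[0,-20,-20],"turn":0,"grip":7.5},{"slide":[0,-20,-20],"turn":0,"grip":7.5},{"slide":[0,-20,-20],"turn":0,"grip":7.5},{"slide":[0,-20,-20],"turn":0,"grip":7.5}]'; python3 - <<'E'
from h import *
P=[ctrl.read_camera(n)[0][:,:,::-1].copy() for n in("side","top")]
cv2.imwrite("pics/end.png",np.hstack([cv2.resize(P[0],(400,300)),cv2.resize(P[1],(400,300))])) if 0 else cv2.imwrite("pics/end.png",np.vstack([np.hstack([crop(P[0],200,100,300,225,4/3),crop(P[1],140,130,300,225,4/3)]),np.hstack([crop(P[0],350,140,100,75,4),crop(P[1],160,205,100,75,4)])]))
E
```

```text
time: 19.05
eef_pos: [0.5349, 0.1618, 0.0105]
tcp_rot: [0.962, 0.274, 0.0, -0.0]
contact_force: [-3.0, -0.9, 3.2]
opening: 0.461
finger_force: 78.9
time: 20.55
eef_pos: [0.4262, 0.334, 0.2095]
tcp_rot: [0.961, 0.277, -0.001, 0.0]
contact_force: [-0.2, -0.7, 0.2]
opening: 0.883
finger_force: 0.0
```

View pics/end.png

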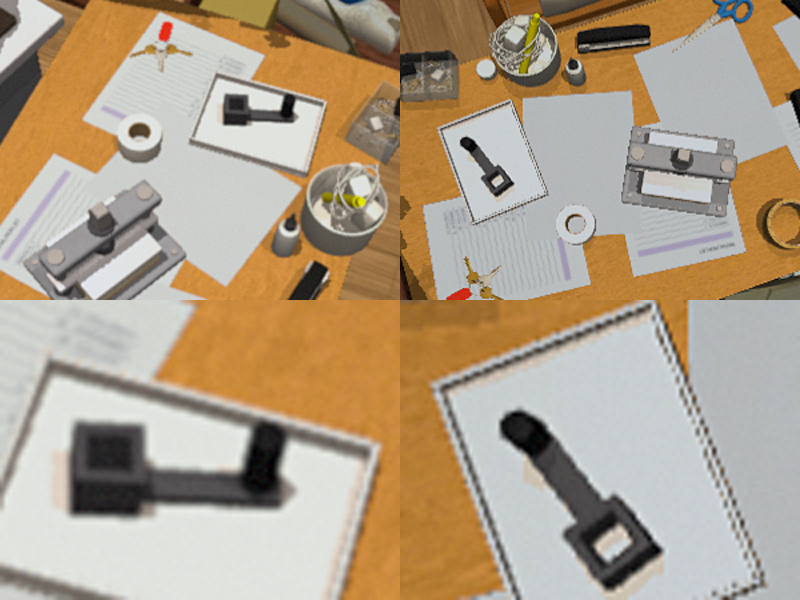

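The crank lies flat in the tray where it began, with the hub at crop (110,465) and the handle up at (265,455). The label roll, glue and tape haven't moved, and the gripper is clear. Handing in.

```bash
python3 -c "
from plant import ctrl
print(ctrl.sign_off())"
```

```text
the job is handed in; nothing more can be done
None
```

The press is wound down to its hard stop, the crank is back in the tray, flat with its handle up, the other things on the desk were not moved, and the job was handed in at about 21 s; no verdict came back.

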